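Hang up the ear defenders and present the filter plate label end up

TASK

Somebody left the ear defenders standing over the green welding filter plate: hang them over the bar of the rail, one cup on each side, and let go, so that they hang there clear of the bench. Then pick up the plate and hold it up for me to read, some 25 cm above the bench: I stand behind the robot, so the label end - the end with the small notched corner - points away from the robot and is tilted up by about 40 degrees like a page on a reading desk, with your fingers clear of the label's frosted band. Finish while still holding it there, still; nothing but the gripper may carry it, and leave the other things on the bench where they are.

Things in the scene. Friction and masses are not known exactly. Their poses are not given: they have to be found in the camera images.
- crown (a point): Crown pad of the ear defenders (two orange cups on a rigid black headband, standing on the cups' lower edges over the plate): the level top of the band, 30 mm wide (x), 52 long (y), 14 thick (z, up). The point is its centre, 153 mm above the cups' undersides. Gripped across its 30 mm width (along x); keep the fingertips above its underside, since the bar must come right under it.
- muffs: The same ear defenders, whole: 196 mm over the cups (y), 68 deep (x), 160 tall (z), about 0.24 kg, the same either way round. The gap between the cups is 110 mm, open below the crown pad. Origin midway between the cups, level with their undersides, on the cardboard.
- rail: Fixed rail for protective gear: a bare round level steel bar, 16 mm in diameter, along this body's y axis, 300 mm between two 18 mm grey posts with round feet (tops 174 mm high). Origin on the bench under the bar's middle; z up.
- bar_mid (a point): Middle of the rail's bar, on its axis, 162 mm above the bench; axes as rail. Hung up, the ear defenders have a cup on either side of the bar and the underside of the crown pad on it, their x axis along the bar (this y); the crown pad's centre is then 15 mm above this point, the cups 24 mm clear of the bench.
- plate_mid (a point): Centre, half-way up, of the dark green glass filter plate 108 mm long (x), 51 wide (y), 6 thick (z), about 0.085 kg, lying label face (+z) up on the cardboard under the ear defenders. Both ends have the same pale frosted band, 20 mm long; only the label end (+x) has a corner cut away, a square 10 mm notch at its +y side. Gripped across the 51 mm width.
- plate: The same filter plate; origin at the centre of its underside, axes as plate_mid.
- label (a point): Middle of the frosted band at the plate's notched (label) end, 44 mm from the plate's centre along its x axis, half-way up.
- plain_end (a point): Middle of the plate's other, un-notched end edge, 54 mm from its centre along -x, half-way up.
- bench_mid (a point): Fixed point on the bench's surface straight ahead of the robot; x points straight away from the robot and from the reader behind it, y to the left, z up.
- pad: Fixed sheet of cardboard 300 x 300 x 3 mm lying flat on the bench under the plate and the ear defenders; origin at the centre of its underside.
- cover_plate: Bystander: clear cover plate 108 x 51 x 5 mm without a notch, lying flat; origin at its underside's centre.
- wire_brush: Bystander: wooden wire brush lying on its bristles, 273 mm long (x), 42 mm tall; origin on the bench.
- chipping_hammer: Bystander: welder's chipping hammer lying flat, 260 mm long (x), head 155 mm across at +x, 24 mm tall; origin on the bench.
- c_clamp: Bystander: rusty screw clamp lying flat, about 200 x 125 x 26 mm; origin on the bench.
- magnet_square: Bystander: red triangular welding magnet lying flat, 85 x 85 x 16 mm; origin on the bench.
Things that resemble listed ones, but are neither listed nor needed, are in the scene too. There is more than one size of the muffs; the job needs the larger.

How it is judged:
On the way, in this order (a step that is already met when the one before it is completed fails the run):
1. the ear defenders hang on the rail's bar, a cup on each side, let go and at rest (x of crown in the frame of rail between -0.03 and 0.03 m and y of crown in the frame of rail between -0.11 and 0.11 m and height (world z) of crown above 0.165 m and angle between crown's own z axis and vertical below 0.35 rad and contact force between muffs and rail above 0.5 N and contact force between muffs and the fingers below 0.1 N and contact force between muffs and the arm below 0.1 N and linear speed of muffs below 0.05 m/s), for 0.3 s.
2. the filter plate is lifted off the bench in the gripper (height (world z) of plate_mid above 0.1 m and contact force between plate and the fingers above 1 N), for 0.2 s.
At the end, for the whole second after the job is handed in: Ear defenders hang on the bar between its posts, upright within 20 degrees, let go. Plate in the gripper alone, still, 0.18 to 0.45 m up, label end raised 25 to 55 degrees, level across within 14, pointing away from the robot (bench_mid x) within 40; grasp over 30 mm from label (x of crown in the frame of rail between -0.03 and 0.03 m and y of crown in the frame of rail between -0.11 and 0.11 m and height (world z) of crown above 0.165 m and angle between crown's own z axis and vertical below 0.35 rad and contact force between muffs and rail above 0.5 N and contact force between muffs and the fingers below 0.1 N and contact force between muffs and the arm below 0.1 N and contact force between plate and the fingers above 1 N and height (world z) of plate_mid between 0.18 and 0.45 m and angle between plate_mid's own x axis and vertical between 0.61 and 1.13 rad and angle between plate_mid's own y axis and vertical between 1.32 and 1.82 rad and angle between plate_mid's own z axis and vertical below 1 rad and ((world x of plain_end below 0.38 m and world x of label above 0.38 m) or (world x of plain_end below 0.42 m and world x of label above 0.42 m) or (world x of plain_end below 0.46 m and world x of label above 0.46 m) or (world x of plain_end below 0.5 m and world x of label above 0.5 m) or (world x of plain_end below 0.54 m and world x of label above 0.54 m) or (world x of plain_end below 0.58 m and world x of label above 0.58 m) or (world x of plain_end below 0.62 m and world x of label above 0.62 m) or (world x of plain_end below 0.66 m and world x of label above 0.66 m) or (world x of plain_end below 0.7 m and world x of label above 0.7 m) or (world x of plain_end below 0.74 m and world x of label above 0.74 m) or (world x of plain_end below 0.78 m and world x of label above 0.78 m) or (world x of plain_end below 0.82 m and world x of label above 0.82 m) or (world x of plain_end below 0.86 m and world x of label above 0.86 m)) and angle between the y axis of plate_mid and the y axis of bench_mid, either way round below 0.7 rad and distance between the grasp point and label above 0.03 m and contact force between plate and rail below 0.1 N and contact force between plate and muffs below 0.1 N and linear speed of plate below 0.03 m/s); the arm keeps its last pose, push and grip.
It fails at once if another thing on the bench is pushed aside by more than 20 mm (distance of any of cover_plate, wire_brush, chipping_hammer, c_clamp, magnet_square from where it was at the start of the episode above 0.02 m).
It fails at once if the ear defenders are dropped or knocked over (angle between crown's own z axis and vertical above 1 rad).
It also fails if it takes over 56 s, if anything falls off the work surface, if the arm or the gripper's body presses on something with over 40 N, if the wrist force passes 120 N, or if a joint passes its speed limit or range.

ROBOT

A 6-joint arm with a two-finger parallel gripper is mounted at the origin on the work surface. World frame = base frame: x ahead of the robot, y to its left, z up, the work surface at z = 0. Lengths are in m, angles in rad, forces in N, time in s.
With the tool pointing down it reaches from about 0.35 to 0.975 m from the base axis. Payload 4.9 kg.
Tool frame: the origin (TCP) lies midway between the tips of the shut fingers; the grasp point (between the pads) lies ctrl.grip_depth behind it (ctrl.grip_depth is the distance from the TCP to the grasp point, in m); z points along the fingers, y is the line along which they close (so a half turn about z gives the same grasp; the last joint's range is limited). The gripper opens to 85 mm and grips with 20 to 120 N. Pads are 22 mm wide; open, the fingers measure 114 mm over their backs; the gripper's body (76 mm by 85 mm) begins 54 mm behind the grasp point. The pads swing forward as they close: fully open they stand 13 mm farther back than shut.
Start: joints at [-1.391, 0.053, 1.613, -0, 1.476, -0.119], TCP at [0.184, -0.597, 0.206] pointing down, gripper open.
Joint ranges: [-3.01, 3.01], [-1.01, 2.22], [0.06, 2.58], [-1.02, 4.17], [0.09, 2.62], [-3.14, 3.14]. Speed limits (rad/s): [2.57, 2.57, 3.14, 3.14, 3.14, 3.14].

INTERFACE

Orientations are given as a rotation vector (axis times angle).
In Python, from station import ctrl, get_image, camera_model gives the robot as it stands. The module is installed in compiled form; this text tells all that it offers.
- The arm moves only by the shell command python3 -m crank 'ROWS' [FORCE]. ROWS is JSON, a list of rows, each a list of 7 numbers: the shift along the tool's x, y, z in mm, then the turn, a rotation vector about the tool's x, y, z in rad, then the opening, from -1 (shut) to 1 (fully open). A call has exactly 10 rows; each row shifts and turns the commanded pose from where the row before left it, along the tool's axes as they then stand; what a row does not reach is not made up. A row lasts 1/12 s, in which the tool goes at most 41.7 mm and 7.16 degrees, less where a joint would pass 70% of its speed; a pose out of reach is approached as far as the arm can. A call with a gripper value outside its range is refused whole. The fingers move at their own pace and stop on an object; FORCE is the grip in N (left out, the last holds). Time passes only in rows, so rows that do not move let the fingers close, or fill a call up. It gives the time, the measured TCP pose, the force, the opening and the grip force at its end, in the units of the state.
- ctrl.get_obs(): the state, without advancing time (a new reading comes with each control period).
- get_image(name): name is "side" or "top"; returns the picture (384x512x3 uint8, red, green, blue); there is no depth.
- camera_model(name): a dict with "vertical_fov" (degrees; the focal length in pixels is half the picture's height over the tangent of half this angle, whatever the lens; pixels are square), "cx", "cy" (the principal point, pixels), "R" (3x3) and "t" (3): a world point X has camera coordinates R X + t. Camera axes: x right, y down, z forward; pixel columns grow to the right and rows downward; lengths in m; the calibration is good to about 2 mm. A picture is of the moment at which its call begins. camera_model takes no time and is no camera call.
- ctrl.finish_job(): hands the job in; it is judged then, once.
The state is a dict: "t": time; "q": joint angles; "dq": joint speeds; "effort": joint torques, N m; "tool_pos": TCP position; "tool_rot": TCP orientation; "contact_force": force on the tool from outside, world axes, zero at the start; "wrist_torque": the same for the moment, N m; "opening": finger opening in m; "grip_force": force on a finger pad.
Only numpy, scipy, OpenCV 4.12 (cv2) and the standard library are available. Lean on these libraries where they do the work, as an engineer would, in place of code of your own. Each camera call takes 0.05 s, during which the arm holds its last target. There are 200 camera calls.

## Working session

There is one attempt and no reset: what is moved stays moved. The work goes in short steps, Python scripts to look and compute and a shell command to move; the robot and the scene stay as the last step left them, time stands still between calls to the robot, and variables do not carry over. Pictures are saved under pics/ and viewed, at most 10 in all, crops included, and the job is handed in when it is done.

```bash
mkdir -p pics; python3 - <<'E'
from station import ctrl,get_image,camera_model
import cv2
for n in("top","side"):
    im=get_image(n)[:,:,::-1]
    cv2.imwrite(f"pics/{n}0.png",cv2.resize(im,(800,600),interpolation=cv2.INTER_CUBIC)); cv2.imwrite(f"pics/{n}_raw.png",im)
    m=camera_model(n);print(n,m)
o=ctrl.get_obs();print(o,ctrl.grip_depth)
E
```

```text
top {'vertical_fov': 54.92201116705728, 'cx': 258.4555953930261, 'cy': 189.46463262348118, 'R': array([[-2.85624096e-02, -9.99588181e-01, -2.76709134e-03],
       [-9.96820086e-01,  2.86891079e-02, -7.43414468e-02],
       [ 7.43902169e-02,  6.34921373e-04, -9.97229007e-01]]), 't': array([-0.09371449,  0.51299114,  1.49284231])}
side {'vertical_fov': 45.46766048363588, 'cx': 252.2021108815316, 'cy': 184.6994647981723, 'R': array([[-0.82804019, -0.56066301,  0.00253601],
       [-0.26699404,  0.39033661, -0.88110812],
       [ 0.49301483, -0.73027003, -0.47290808]]), 't': array([0.35246668, 0.30448147, 1.07130134])}
{'t': 0.1, 'q': array([-1.39098042e+00,  5.33380368e-02,  1.61416569e+00,  8.87464064e-06,
        1.47601583e+00, -1.19026101e-01]), 'dq': array([ 1.30103494e-03, -4.36574393e-06, -2.40432849e-03, -1.75035512e-03,
        8.75764375e-04,  2.20291080e-03]), 'effort': array([ 2.24714322e-04, -3.94905138e+01, -3.71361637e+01, -1.22648430e-04,
        3.92197544e-03, -6.30373577e-06]), 'tool_pos': array([ 0.18388432, -0.59668838,  0.20495138]), 'tool_rot': array([-3.10468263e+00, -4.67387046e-01,  7.80666546e-05]), 'contact_force': array([ 0.2309122 ,  0.05413227, -0.57059481]), 'wrist_torque': array([-0.0379918 ,  0.03061849, -0.00412985]), 'grip_force': 0.0, 'opening': 0.08534774444589976} 0.0187
```

View pics/top0.png

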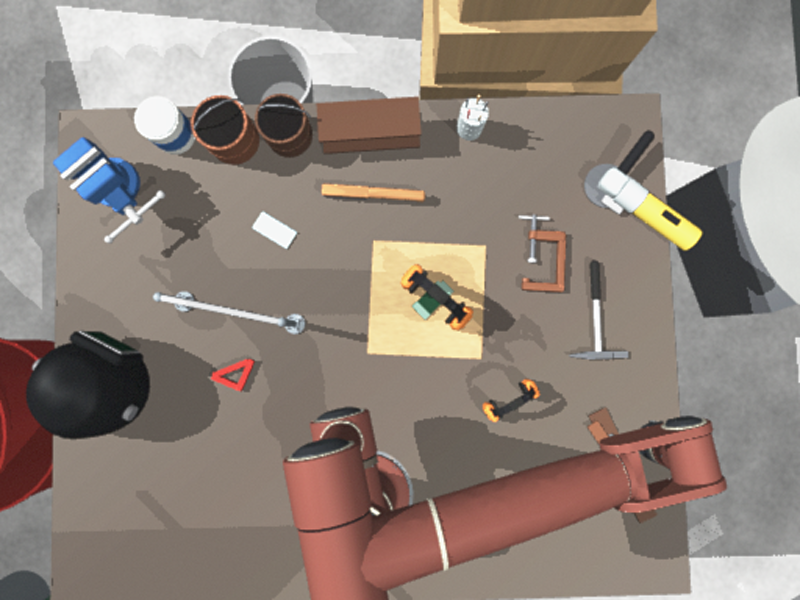

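View pics/side0.png

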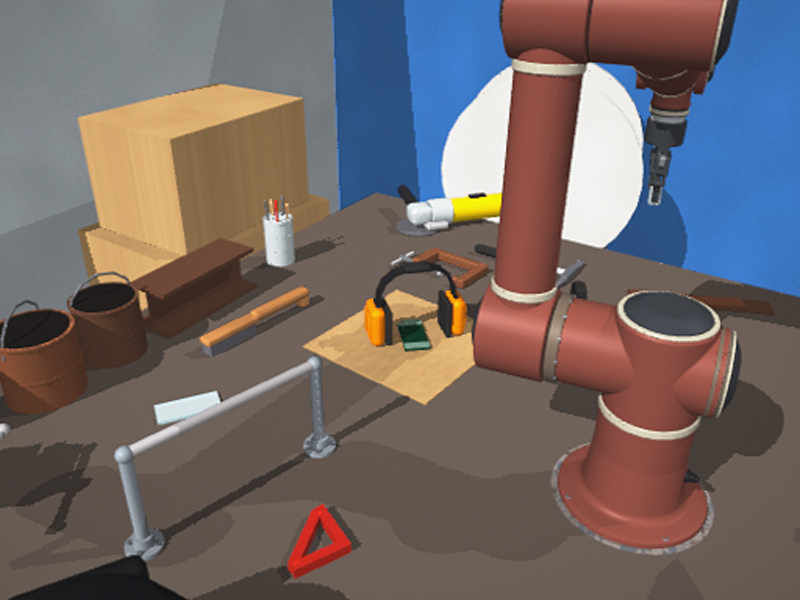

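The top view shows the large muffs on the cardboard at about (437,297)/800-scale, with the plate beneath them. The rail's post tops are at (158,297) and (294,324), and the smaller muffs are at (511,400). I'll enlarge these areas.

```bash
python3 - <<'E'
import cv2
a=cv2.imread("pics/top_raw.png")[150:225,238:313]
cv2.imwrite("pics/topc.png",cv2.resize(a,None,fx=8,fy=8,interpolation=cv2.INTER_CUBIC))
a=cv2.imread("pics/side_raw.png")[160:235,215:315]
cv2.imwrite("pics/sidec.png",cv2.resize(a,None,fx=8,fy=8,interpolation=cv2.INTER_CUBIC))
E
```

```text
(no output)
```

View pics/topc.png

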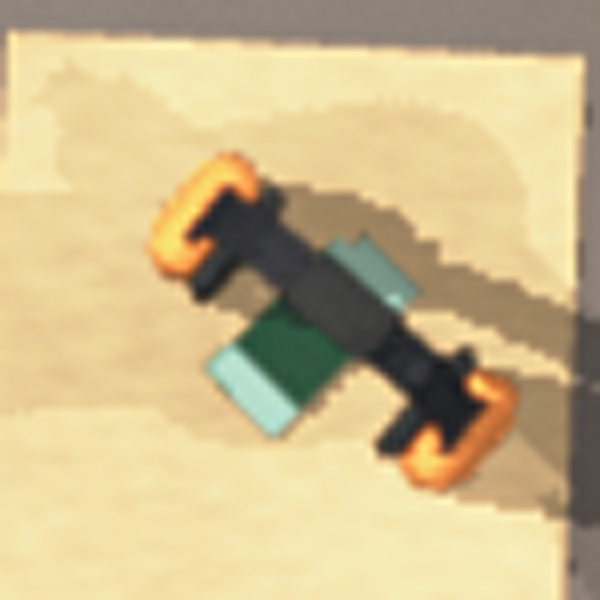

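View pics/sidec.png

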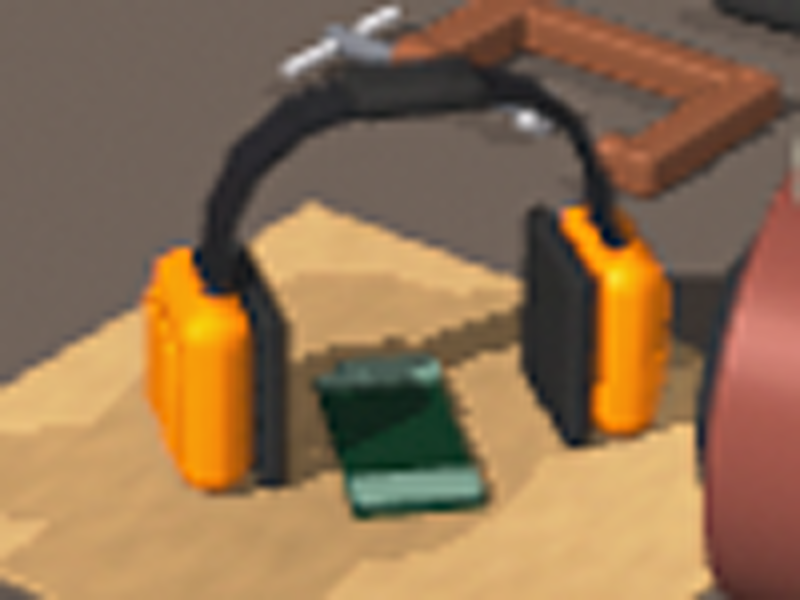

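The crops show the following:
- **Crown pad:** corners near (318,258), (398,318), (362,357) and (284,295) in the top crop.
- **Plate:** near edge from (207,367) to (277,437), full width. The far edge, (365,238) to (417,290), is shortened by the notch on its upper-left side, so the label end is the far-right one.

Next I'll enlarge the rail and triangulate.

```bash
cat > h.py <<'E'
import numpy as np
from station import camera_model
from scipy.spatial.transform import Rotation as Ro
def P(n):
    m=camera_model(n);f=192/np.tan(np.radians(m["vertical_fov"]/2))
    return m,f
def ray(n,uv):
    m,f=P(n);d=m["R"].T@np.array([(uv[0]-m["cx"])/f,(uv[1]-m["cy"])/f,1]);return -m["R"].T@m["t"],d
def atz(n,uv,z):
    c,d=ray(n,uv);return c+d*(z-c[2])/d[2]
def tri(a,b):
    c1,d1=ray("top",a);c2,d2=ray("side",b)
    s=np.linalg.lstsq(np.c_[d1,-d2],c2-c1,rcond=None)[0];p,q=c1+s[0]*d1,c2+s[1]*d2
    return (p+q)/2,np.linalg.norm(p-q)
def proj(n,X):
    m,f=P(n);c=m["R"]@X+m["t"];return np.array([m["cx"]+f*c[0]/c[2],m["cy"]+f*c[1]/c[2]])
T=lambda x,y:((x+.5)/8-.5+238,(y+.5)/8-.5+150)
S=lambda x,y:((x+.5)/8-.5+215,(y+.5)/8-.5+160)
F=lambda x,y:((x+.5)*.64-.5,(y+.5)*.64-.5)
E
python3 - <<'E'
from h import *
import cv2
np.set_printoptions(precision=4,suppress=True)
a=[atz("top",F(*p),.003) for p in((373,240),(486,245),(481,359),(368,354))]
print("pad",a,[np.linalg.norm(a[i]-a[i-1]) for i in range(4)])
a=np.array([atz("top",T(*p),.163) for p in((318,258),(398,318),(362,357),(284,295))]);print("crown",a,a.mean(0))
print("crown tri",tri(T(341,308),S(422,78)))
print("cups",atz("top",T(207,217),.06),atz("top",T(460,430),.06))
for z in [.009]:
  a=np.array([atz("top",T(*p),z) for p in((207,367),(277,437),(417,290),(365,238),(330,245))]);print("plate",a)
a=np.array([atz("side",S(*p),.009) for p in((348,478),(486,490),(437,358),(320,378))]);print("plate side near L,R, far R,L",a)
for p,q in(((158,297),(123,453)),((294,324),(315,363))): print("post",atz("top",F(*p),.170),tri(F(*p),F(*q)))
A=cv2.imread("pics/top_raw.png")[175:220,92:202];B=cv2.imread("pics/side_raw.png")[222:302,65:218]
A=cv2.resize(A,None,fx=5,fy=5,interpolation=2);B=cv2.resize(B,None,fx=4,fy=4,interpolation=2)
c=np.zeros((545,612,3),np.uint8);c[:225,:550]=A;c[225:,:]=B;cv2.imwrite("pics/rail.png",c)
E
```

```text
pad [array([ 0.6642, -0.0297,  0.003 ]), array([ 0.642 , -0.3303,  0.003 ]), array([ 0.3406, -0.3054,  0.003 ]), array([ 0.3621, -0.0092,  0.003 ])] [np.float64(0.3028055992786026), np.float64(0.3013604052644811), np.float64(0.3024553407977001), np.float64(0.29696628928054114)]
crown [[ 0.5258 -0.1791  0.163 ]
 [ 0.4968 -0.2152  0.163 ]
 [ 0.4793 -0.198   0.163 ]
 [ 0.509  -0.1629  0.163 ]] [ 0.5027 -0.1888  0.163 ]
crown tri (array([ 0.5012, -0.1897,  0.1623]), np.float64(0.0025470913258364963))
cups [ 0.5576 -0.1297  0.06  ] [ 0.4478 -0.2521  0.06  ]
plate [[ 0.4856 -0.1282  0.009 ]
 [ 0.4486 -0.163   0.009 ]
 [ 0.5222 -0.2375  0.009 ]
 [ 0.5499 -0.2116  0.009 ]
 [ 0.5468 -0.1934  0.009 ]]
plate side near L,R, far R,L [[ 0.5006 -0.1429  0.009 ]
 [ 0.452  -0.1657  0.009 ]
 [ 0.5206 -0.2393  0.009 ]
 [ 0.5513 -0.1991  0.009 ]]
post [0.5139 0.472  0.17  ] (array([0.5152, 0.4749, 0.1654]), np.float64(0.0023930754140047846))
post [0.4411 0.152  0.17  ] (array([0.4505, 0.1625, 0.1502]), np.float64(0.02194735066461795))
```

View pics/rail.png

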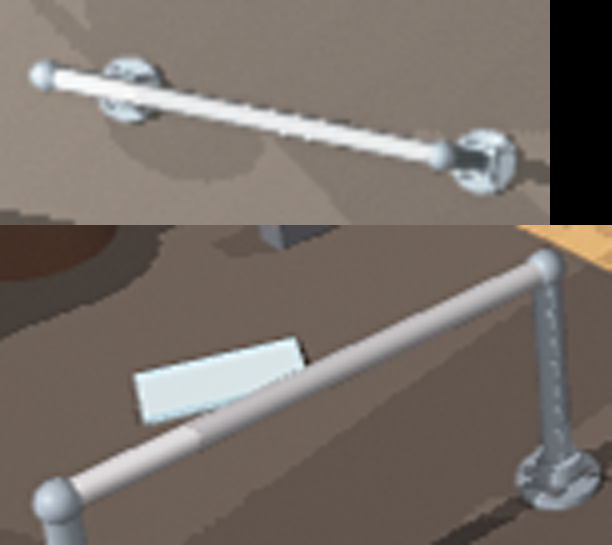

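Rail ball tops: the upper crop shows (42,75) and (441,156), the lower crop (57,500) and (547,265). I'll triangulate those and work out the first move.

```bash
cat >> h.py <<'E'
def go(xyz,yaw,tilt=0):
    "target: tool y at world yaw, then tilt about tool y; prints tool-frame shift (mm, current axes) and turn"
    from station import ctrl
    o=ctrl.get_obs();R=Ro.from_rotvec(o["tool_rot"])
    y=np.array([np.cos(yaw),np.sin(yaw),0]);z=np.array([0,0,-1.])
    G=Ro.from_matrix(np.c_[np.cross(y,z),y,z])*Ro.from_rotvec([0,tilt,0])
    d=np.asarray(xyz)-o["tool_pos"];np.set_printoptions(precision=4,suppress=True)
    print("t",o["t"],"pos",o["tool_pos"],"q",o["q"],"F",o["contact_force"],"grip",o["grip_force"],o["opening"])
    print("shift mm",1000*R.inv().apply(d),"shift after turn",1000*G.inv().apply(d),"turn",(R.inv()*G).as_rotvec())
E
python3 - <<'E'
from h import *
np.set_printoptions(precision=4,suppress=True)
L=[]
for a,b in(((99.9,189.6),(78.8,290.4)),((179.8,205.8),(201.4,231.6))):
    p,e=tri(a,b);print(p,e,atz("top",a,.165),atz("side",b,.165))
go([.502,-.189,.26],-.72)
E
```

```text
[0.5149 0.477  0.1658] 0.001710195700495396 [0.5156 0.478  0.165 ] [0.5149 0.4761 0.165 ]
[0.4471 0.1828 0.1657] 0.00020697691606388232 [0.4472 0.183  0.165 ] [0.4476 0.1821 0.165 ]
t 0.1 pos [ 0.1839 -0.5967  0.205 ] q [-1.391   0.0533  1.6142  0.      1.476  -0.119 ] F [ 0.2309  0.0541 -0.5706] grip 0.0 0.08534774444589976
shift mm [ 424.058  -296.0662  -54.3818] shift after turn [516.2631 -29.6623 -55.0486] turn [-0.0018 -0.0008 -0.552 ]
```

```bash
python3 -m crank '[[0,0,-5.5,0,0,-0.055,1],[0,0,-5.5,0,0,-0.055,1],[0,0,-5.5,0,0,-0.055,1],[0,0,-5.5,0,0,-0.055,1],[0,0,-5.5,0,0,-0.055,1],[0,0,-5.5,0,0,-0.055,1],[0,0,-5.5,0,0,-0.055,1],[0,0,-5.5,0,0,-0.055,1],[0,0,-5.5,0,0,-0.055,1],[0,0,-5.5,0,0,-0.057,1]]' 30
python3 -m crank '[[20,-1,0,0,0,0,1],[28,-1.5,0,0,0,0,1],[28,-1.5,0,0,0,0,1],[28,-1.5,0,0,0,0,1],[28,-1.5,0,0,0,0,1],[28,-1.5,0,0,0,0,1],[28,-1.5,0,0,0,0,1],[28,-1.5,0,0,0,0,1],[28,-1.5,0,0,0,0,1],[28,-1.5,0,0,0,0,1]]'
python3 -m crank '[[28,-1.5,0,0,0,0,1],[28,-1.5,0,0,0,0,1],[28,-1.5,0,0,0,0,1],[28,-1.5,0,0,0,0,1],[28,-1.5,0,0,0,0,1],[28,-1.5,0,0,0,0,1],[28,-1.5,0,0,0,0,1],[28,-1.5,0,0,0,0,1],[15,-1.5,0,0,0,0,1],[5,-1.5,0,0,0,0,1]]'
python3 -c "
from h import *
go([.502,-.189,.149],-.72)"
```

```text
t: 0.93
tool_pos: [0.1839, -0.5969, 0.2606]
tool_rot: [-2.859, -1.3, -0.001]
contact_force: [-0.1, -0.3, 0.2]
opening: 0.0855
grip_force: 0.0
t: 1.77
tool_pos: [0.3529, -0.3818, 0.2605]
tool_rot: [-2.861, -1.296, 0.0]
contact_force: [-0.9, -0.5, 0.4]
opening: 0.0855
grip_force: 0.0
t: 2.6
tool_pos: [0.5028, -0.1879, 0.2604]
tool_rot: [-2.859, -1.3, 0.0]
contact_force: [0.0, -0.6, -0.8]
opening: 0.0854
grip_force: 0.0
t 2.6 pos [ 0.5028 -0.1879  0.2604] q [-0.4966 -0.1851  1.7499  0.0005  1.578   0.2205] F [ 0.0311 -0.6116 -0.8303] grip 0.0 0.08535169146222764
shift mm [ -1.3919   0.2285 111.4212] shift after turn [ -1.3644   0.0939 111.4217] turn [-0.0012 -0.0002  0.0029]
```

```bash
python3 -m crank '[[-1.4,0,8,0,0,0,1],[0,0,15,0,0,0,1],[0,0,15,0,0,0,1],[0,0,15,0,0,0,1],[0,0,15,0,0,0,1],[0,0,15,0,0,0,1],[0,0,13,0,0,0,1],[0,0,9,0,0,0,1],[0,0,5,0,0,0,1],[0,0,1,0,0,0,1]]' 30
python3 -m crank '[[0,0,0,0,0,0,-1],[0,0,0,0,0,0,-1],[0,0,0,0,0,0,-1],[0,0,0,0,0,0,-1],[0,0,0,0,0,0,-1],[0,0,0,0,0,0,-1],[0,0,0,0,0,0,-1],[0,0,0,0,0,0,-1],[0,0,0,0,0,0,-1],[0,0,0,0,0,0,-1]]' 40
python3 - <<'E'
from h import *
from station import get_image
import cv2
A=get_image("side")[140:240,200:330,::-1];cv2.imwrite("pics/g1.png",cv2.resize(A,None,fx=5,fy=5,interpolation=2))
go([.502,-.189,.149],-.72)
E
```

```text
t: 3.43
tool_pos: [0.5003, -0.1911, 0.1487]
tool_rot: [-2.861, -1.295, 0.002]
contact_force: [0.2, 0.8, -0.0]
opening: 0.0855
grip_force: 0.0
t: 4.27
tool_pos: [0.5011, -0.1909, 0.1501]
tool_rot: [-2.862, -1.297, 0.0]
contact_force: [0.1, 0.2, -0.2]
opening: 0.0001
grip_force: 0.0
t 4.3167 pos [ 0.5011 -0.1909  0.1501] q [-0.5029 -0.1191  1.8755  0.      1.3853  0.2171] F [-0.299  -0.2674  0.1716] grip 0.0 0.0002643497157981734
shift mm [ 2.0371 -0.6106  1.0801] shift after turn [ 2.0371 -0.6107  1.08  ] turn [-0.0001 -0.      0.    ]
```

View pics/g1.png

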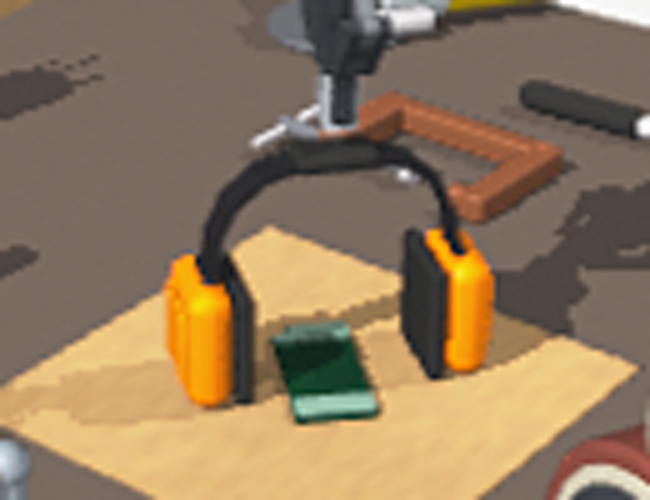

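The fingers shut on nothing. Their tips show at about (340,130), above or behind the crown. I'll compare that with the projection of the reported TCP.

```bash
python3 - <<'E'
from h import *
from station import get_image
import cv2
np.set_printoptions(precision=2,suppress=True)
s=lambda p:(np.array(p)-np.array([200,140])+.5)*5-.5
for z in(.15,.163,.17,.18):print(z,"tcp axis in g1 px",s(proj("side",np.array([.5011,-.1909,z]))),"top",proj("top",np.array([.5011,-.1909,z])))
for y in(-.026,.026):
  for x in (-.015,.015):
    c,q=np.cos(-.72),np.sin(-.72);print("crown corner",x,y,s(proj("side",np.array([.502+c*x-q*y,-.189+q*x+c*y,.163]))))
A=get_image("top")[150:225,238:313,::-1];B=get_image("side")[155:185,245:285,::-1]
c=np.zeros((600,800,3),np.uint8);c[:375,:375]=cv2.resize(A,None,fx=5,fy=5,interpolation=2);c[:300,400:]=cv2.resize(B,None,fx=10,fy=10,interpolation=2);cv2.imwrite("pics/g2.png",c[:380])
E
```

```text
0.15 tcp axis in g1 px [337.27 166.04] top [280.5  188.62]
0.163 tcp axis in g1 px [337.65 146.76] top [280.7  188.35]
0.17 tcp axis in g1 px [337.86 136.32] top [280.81 188.21]
0.18 tcp axis in g1 px [338.16 121.3 ] top [280.97 187.99]
crown corner -0.015 -0.026 [383.37 153.52]
crown corner 0.015 -0.026 [368.75 132.32]
crown corner -0.015 0.026 [299.72 163.18]
crown corner 0.015 0.026 [286.51 141.62]
```

View pics/g2.png

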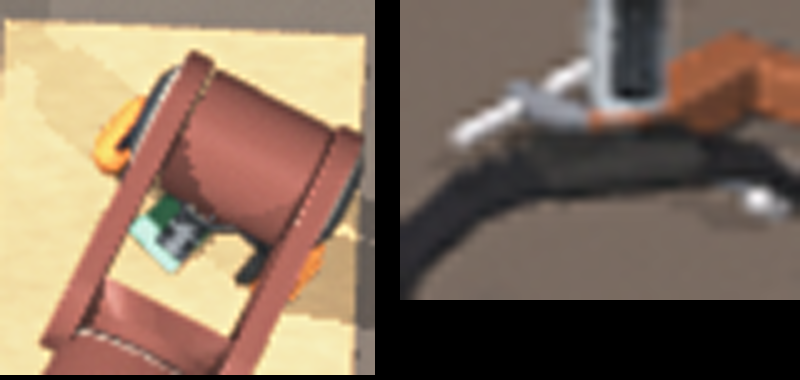

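The finger ends at (630,105) in the right crop, about 25 mm above where the reported TCP should be. I'll check the same offset in the first picture.

```bash
python3 - <<'E'
from h import *
from station import get_image
import cv2
np.set_printoptions(precision=2,suppress=True)
for z in (.205,.218,.23,.245): print(z,proj("side",np.array([.1839,-.5967,z])))
a=cv2.imread("pics/side_raw.png")[75:150,385:460]
c=np.zeros((450,800,3),np.uint8);c[:,:450]=cv2.resize(a,None,fx=6,fy=6,interpolation=2)
B=get_image("side")[110:185,238:296,::-1];c[:,451:799]=cv2.resize(B,None,fx=6,fy=6,interpolation=2);cv2.imwrite("pics/g3.png",c)
E
```

```text
0.205 [415.63 136.41]
0.218 [416.31 132.7 ]
0.23 [416.95 129.25]
0.245 [417.75 124.89]
```

View pics/g3.png

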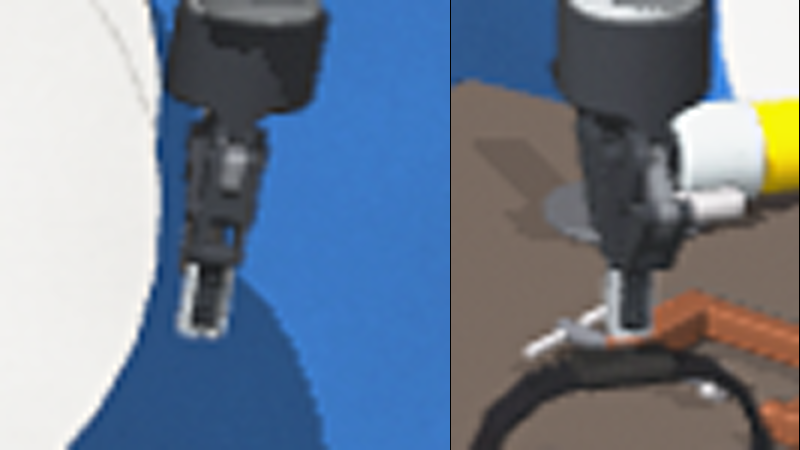

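Both pictures put the fingertips about 20 mm above the reported TCP. That fits the fingers shutting above the crown. I'll open and descend in small steps, watching the force.

```bash
python3 -m crank '[[0,0,0,0,0,0,1],[0,0,0,0,0,0,1],[0,0,0,0,0,0,1],[0,0,0,0,0,0,1],[0,0,0,0,0,0,1],[0,0,0,0,0,0,1],[0,0,0,0,0,0,1],[0,0,0,0,0,0,1],[0,0,0,0,0,0,1],[0,0,0,0,0,0,1]]' 30 | tr '\n' ' '
python3 - <<'E'
from h import *
from station import get_image
import cv2
d=cv2.imread("pics/side_raw.png")*0
A=get_image("side")[:,:,::-1];cv2.imwrite("pics/open_side.png",A)
go([.502,-.189,.145],-.72)
E
python3 -m crank '[[2,-0.6,0.5,0,0,0,1],[0,0,1,0,0,0,1],[0,0,1,0,0,0,1],[0,0,1,0,0,0,1],[0,0,1,0,0,0,1],[0,0,0.5,0,0,0,1],[0,0,0,0,0,0,1],[0,0,0,0,0,0,1],[0,0,0,0,0,0,1],[0,0,0,0,0,0,1]]' | tr '\n' ' '
```

```text
t: 5.3 tool_pos: [0.5011, -0.191, 0.1501] tool_rot: [-2.862, -1.296, -0.0] contact_force: [-0.7, 0.3, -0.1] opening: 0.0858 grip_force: 0.0 t 5.35 pos [ 0.5011 -0.191   0.1501] q [-0.5029 -0.1191  1.8754  0.      1.3852  0.2171] F [-0.9084  0.2371  0.216 ] grip 0.0 0.08532661977444615
shift mm [ 2.0476 -0.6512  5.1229] shift after turn [ 2.0478 -0.6509  5.1229] turn [ 0. -0. -0.]
t: 6.18 tool_pos: [0.502, -0.1891, 0.1452] tool_rot: [2.861, 1.296, 0.0] contact_force: [-0.4, -0.0, 0.9] opening: 0.0855 grip_force: 0.0
```

View pics/open_side.png

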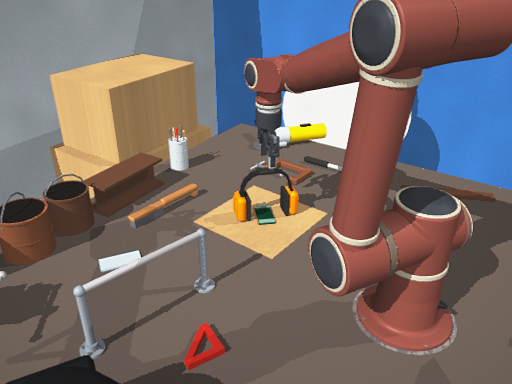

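The gripper visibly hovers above the crown, and there was no contact force. I'll go another 15 mm down in stages, then close.

```bash
python3 -m crank '[[0,0,1,0,0,0,1],[0,0,1,0,0,0,1],[0,0,1,0,0,0,1],[0,0,1,0,0,0,1],[0,0,1,0,0,0,1],[0,0,1,0,0,0,1],[0,0,1,0,0,0,1],[0,0,1,0,0,0,1],[0,0,0,0,0,0,1],[0,0,0,0,0,0,1]]' | tr '\n' ' '
python3 -m crank '[[0,0,1,0,0,0,1],[0,0,1,0,0,0,1],[0,0,1,0,0,0,1],[0,0,1,0,0,0,1],[0,0,1,0,0,0,1],[0,0,1,0,0,0,1],[0,0,1,0,0,0,1],[0,0,0,0,0,0,1],[0,0,0,0,0,0,1],[0,0,0,0,0,0,1]]' | tr '\n' ' '
python3 -m crank '[[0,0,0,0,0,0,0],[0,0,0,0,0,0,-0.2],[0,0,0,0,0,0,-0.4],[0,0,0,0,0,0,-0.6],[0,0,0,0,0,0,-1],[0,0,0,0,0,0,-1],[0,0,0,0,0,0,-1],[0,0,0,0,0,0,-1],[0,0,0,0,0,0,-1],[0,0,0,0,0,0,-1]]' 40 | tr '\n' ' '
```

```text
t: 7.02 tool_pos: [0.5019, -0.189, 0.137] tool_rot: [-2.861, -1.296, 0.0] contact_force: [-0.2, 0.1, -0.2] opening: 0.0852 grip_force: 0.0 t: 7.85 tool_pos: [0.502, -0.1891, 0.1301] tool_rot: [-2.862, -1.296, 0.0] contact_force: [0.2, -0.2, 0.8] opening: 0.0855 grip_force: 0.0 t: 8.68 tool_pos: [0.5023, -0.1893, 0.1305] tool_rot: [2.861, 1.296, 0.001] contact_force: [0.6, -1.1, 2.5] opening: 0.0281 grip_force: 41.4
```

Gripped at 28 mm. I'll lift straight up, then turn and travel.

```bash
python3 -m crank '[[0,0,-3,0,0,0,-1],[0,0,-10,0,0,0,-1],[0,0,-20,0,0,0,-1],[0,0,-25,0,0,0,-1],[0,0,-30,0,0,0,-1],[0,0,-30,0,0,0,-1],[0,0,-30,0,0,0,-1],[0,0,-25,0,0,0,-1],[0,0,-20,0,0,0,-1],[0,0,-12,0,0,0,-1]]' | tr '\n' ' '
python3 - <<'E'
from h import *
from station import get_image
import cv2
B=get_image("side")[:,:,::-1];cv2.imwrite("pics/lift_side.png",B)
# orange cup centroid(s)
h=cv2.cvtColor(B,cv2.COLOR_BGR2HSV);m=cv2.inRange(h,(8,200,150),(22,255,255))
n,_,st,c=cv2.connectedComponentsWithStats(m)
for i in range(1,n):
    if st[i][4]>40:print(st[i],c[i])
go([.481,.330,.34],-1.797)
E
```

```text
t: 9.52 tool_pos: [0.5022, -0.1891, 0.3383] tool_rot: [2.86, 1.296, 0.003] contact_force: [0.4, -1.0, -2.5] opening: 0.0286 grip_force: 40.9 [288 125  15  29 230] [296.15652174 139.59130435]
[232 129  14  31 325] [238.34153846 144.13846154]
t 9.5667 pos [ 0.5028 -0.1894  0.3399] q [-0.4989 -0.2051  1.6378  0.0001  1.7034  0.221 ] F [-0.0086 -0.1127 -0.2451] grip 40.8992475271225 0.02869178323308695
shift mm [ 376.1765 -358.8155   -1.5213] shift after turn [-137.7026 -501.296    -0.0695] turn [ 0.0042 -0.004   1.0771]
```

```bash
python3 -m crank '[[0,0,0,0,0,0.06,-1],[0,0,0,0,0,0.115,-1],[0,0,0,0,0,0.12,-1],[0,0,0,0,0,0.12,-1],[0,0,0,0,0,0.12,-1],[0,0,0,0,0,0.12,-1],[0,0,0,0,0,0.12,-1],[0,0,0,0,0,0.12,-1],[0,0,0,0,0,0.115,-1],[0,0,0,0,0,0.067,-1]]' | tr '\n' ' '
python3 -m crank '[[-3,-10,0,0,0,0,-1],[-7,-25,0,0,0,0,-1],[-8,-29,0,0,0,0,-1],[-8,-29,0,0,0,0,-1],[-8,-29,0,0,0,0,-1],[-8,-29,0,0,0,0,-1],[-8,-29,0,0,0,0,-1],[-8,-29,0,0,0,0,-1],[-8,-29,0,0,0,0,-1],[-8,-29,0,0,0,0,-1]]' | tr '\n' ' '
python3 -m crank '[[-8,-29,0,0,0,0,-1],[-8,-29,0,0,0,0,-1],[-8,-29,0,0,0,0,-1],[-8,-29,0,0,0,0,-1],[-8,-29,0,0,0,0,-1],[-8,-29,0,0,0,0,-1],[-8,-29,0,0,0,0,-1],[-5,-20,0,0,0,0,-1],[-2,-8,0,0,0,0,-1],[0,-3,0,0,0,0,-1]]' | tr '\n' ' '
python3 - <<'E'
from h import *
from station import get_image
import cv2
for n in("side","top"):
    B=get_image(n)[:,:,::-1];cv2.imwrite(f"pics/over_{n}.png",B)
    h=cv2.cvtColor(B,cv2.COLOR_BGR2HSV);m=cv2.inRange(h,(8,200,120),(22,255,255))
    k,_,st,c=cv2.connectedComponentsWithStats(m)
    for i in range(1,k):
        if st[i][4]>40:print(n,st[i],c[i])
go([.481,.330,.152],-1.797)
# expected cup centres (cups' outer parts) if muffs hang straight below the tool
for s in(-.085,.085):
    X=np.array([.481+s*np.sin(1.797),.330+s*np.cos(1.797),.3399+.0255-.153+.04]);print(proj("side",X),proj("top",X))
E
```

```text
t: 10.4 tool_pos: [0.5012, -0.1886, 0.3329] tool_rot: [-3.119, 0.362, 0.006] contact_force: [0.1, 0.2, -2.5] opening: 0.0287 grip_force: 40.9 t: 11.23 tool_pos: [0.4884, 0.0898, 0.3339] tool_rot: [-3.122, 0.351, 0.004] contact_force: [1.1, 0.3, -3.0] opening: 0.0286 grip_force: 40.9 t: 12.07 tool_pos: [0.4795, 0.3313, 0.3337] tool_rot: [3.121, -0.348, -0.004] contact_force: [-0.1, -1.0, -3.3] opening: 0.0289 grip_force: 40.9 side [105 191  29  40 275] [114.09818182 207.22909091]
side [362 208  18  18 258] [370.53875969 216.58527132]
side [ 146  222   35   45 1164] [163.44243986 243.90378007]
t 12.1667 pos [0.4804 0.3297 0.3343] q [ 0.4741 -0.0903  1.5438 -0.0005  1.6898  2.2698] F [ 0.0487  0.2291 -2.8234] grip 40.90219795703888 0.028879438463518505
shift mm [  0.7267  -0.6583 182.2813] shift after turn [  0.5399  -0.386  182.2827] turn [0.0015 0.001  0.0012]
[163.8228 242.1671] [126.2843 220.6663]
[120.5605 208.8797] [137.1609 172.5098]
```

The muffs hang as predicted over the bar (near cup at (163,244) against (164,242) predicted). I'll descend.

```bash
python3 -m crank '[[0.5,-0.4,5,0,0,0,-1],[0,0,15,0,0,0,-1],[0,0,22,0,0,0,-1],[0,0,22,0,0,0,-1],[0,0,22,0,0,0,-1],[0,0,22,0,0,0,-1],[0,0,22,0,0,0,-1],[0,0,20,0,0,0,-1],[0,0,11,0,0,0,-1],[0,0,4,0,0,0,-1]]' | tr '\n' ' '
python3 -m crank '[[0,0,1,0,0,0,-1],[0,0,1,0,0,0,-1],[0,0,1,0,0,0,-1],[0,0,1,0,0,0,-1],[0,0,1,0,0,0,-1],[0,0,1,0,0,0,-1],[0,0,1,0,0,0,-1],[0,0,1,0,0,0,-1],[0,0,0,0,0,0,-1],[0,0,0,0,0,0,-1]]' | tr '\n' ' '
python3 - <<'E'
from h import *
go([.481,.330,.152],-1.797)
E
```

```text
t: 13.0 tool_pos: [0.4797, 0.3284, 0.1662] tool_rot: [3.118, -0.356, -0.008] contact_force: [-0.7, -0.3, -2.2] opening: 0.0287 grip_force: 40.9 t: 13.83 tool_pos: [0.4813, 0.3301, 0.1619] tool_rot: [3.121, -0.355, -0.0] contact_force: [0.8, 0.4, -3.4] opening: 0.0292 grip_force: 40.9 t 13.8333 pos [0.4813 0.3301 0.1619] q [ 0.4737 -0.0136  1.7548 -0.      1.4008  2.2707] F [ 0.7721  0.3646 -3.3941] grip 40.89583933353424 0.029247178163759477
shift mm [-0.2898  0.2111  9.9474] shift after turn [-0.2922  0.2132  9.9473] turn [0.0002 0.0002 0.    ]
```

```bash
python3 -m crank '[[0,0,1,0,0,0,-1],[0,0,1,0,0,0,-1],[0,0,1,0,0,0,-1],[0,0,1,0,0,0,-1],[0,0,1,0,0,0,-1],[0,0,1,0,0,0,-1],[0,0,1,0,0,0,-1],[0,0,0.5,0,0,0,-1],[0,0,0,0,0,0,-1],[0,0,0,0,0,0,-1]]' | tr '\n' ' '
python3 -m crank '[[0,0,0.5,0,0,0,-1],[0,0,0.5,0,0,0,-1],[0,0,0.5,0,0,0,-1],[0,0,0.5,0,0,0,-1],[0,0,0,0,0,0,-1],[0,0,0,0,0,0,-1],[0,0,0,0,0,0,-1],[0,0,0,0,0,0,-1],[0,0,0,0,0,0,-1],[0,0,0,0,0,0,-1]]' | tr '\n' ' '
```

```text
t: 14.67 tool_pos: [0.4814, 0.3302, 0.1546] tool_rot: [-3.122, 0.355, 0.0] contact_force: [0.0, 0.2, -3.2] opening: 0.0286 grip_force: 40.9 t: 15.5 tool_pos: [0.4814, 0.3302, 0.1526] tool_rot: [-3.122, 0.355, -0.0] contact_force: [0.2, 0.3, -4.0] opening: 0.0285 grip_force: 40.9
```

```bash
for i in 1 2; do python3 -m crank '[[0,0,0.5,0,0,0,-1],[0,0,0.5,0,0,0,-1],[0,0,0.5,0,0,0,-1],[0,0,0,0,0,0,-1],[0,0,0,0,0,0,-1],[0,0,0,0,0,0,-1],[0,0,0,0,0,0,-1],[0,0,0,0,0,0,-1],[0,0,0,0,0,0,-1],[0,0,0,0,0,0,-1]]' | tr '\n' ' '; done
python3 - <<'E'
from h import *
from station import get_image
import cv2
for n in("side",):
    B=get_image(n)[:,:,::-1];cv2.imwrite(f"pics/on_{n}.png",B)
    h=cv2.cvtColor(B,cv2.COLOR_BGR2HSV);m=cv2.inRange(h,(8,200,120),(22,255,255))
    k,_,st,c=cv2.connectedComponentsWithStats(m)
    for i in range(1,k):
        if st[i][4]>40:print(n,st[i],c[i])
E
```

```text
t: 16.33 tool_pos: [0.4814, 0.3302, 0.1512] tool_rot: [-3.121, 0.355, -0.0] contact_force: [-0.8, -0.3, -2.8] opening: 0.0285 grip_force: 41.0 t: 17.17 tool_pos: [0.4815, 0.3302, 0.1509] tool_rot: [-3.121, 0.354, -0.001] contact_force: [-4.1, -2.2, 5.6] opening: 0.0287 grip_force: 41.8 side [362 208  17  18 256] [370.3671875 216.6953125]
side [118 276   8  19  78] [121.28205128 284.92307692]
side [155 293  32  41 902] [170.79046563 313.67738359]
```

Contact on the bar, at the expected height. I'll release, then rise.

```bash
python3 -m crank '[[0,0,-0.5,0,0,0,-0.3],[0,0,0,0,0,0,-0.2],[0,0,0,0,0,0,0],[0,0,0,0,0,0,0.3],[0,0,0,0,0,0,0.6],[0,0,0,0,0,0,1],[0,0,0,0,0,0,1],[0,0,0,0,0,0,1],[0,0,0,0,0,0,1],[0,0,0,0,0,0,1]]' | tr '\n' ' '
python3 -m crank '[[0,0,-3,0,0,0,1],[0,0,-8,0,0,0,1],[0,0,-15,0,0,0,1],[0,0,-15,0,0,0,1],[0,0,-15,0,0,0,1],[0,0,-15,0,0,0,1],[0,0,-15,0,0,0,1],[0,0,-10,0,0,0,1],[0,0,-5,0,0,0,1],[0,0,0,0,0,0,1]]' | tr '\n' ' '
python3 - <<'E'
from h import *
from station import get_image
import cv2
for n in("side","top"):
    B=get_image(n)[:,:,::-1];cv2.imwrite(f"pics/hung_{n}.png",B)
    h=cv2.cvtColor(B,cv2.COLOR_BGR2HSV);m=cv2.inRange(h,(8,200,120),(22,255,255))
    k,_,st,c=cv2.connectedComponentsWithStats(m)
    for i in range(1,k):
        if st[i][4]>40:print(n,st[i],c[i])
go([.5043,-.1836,.25],-.80-np.pi/2)
E
```

```text
t: 18.05 tool_pos: [0.4814, 0.3302, 0.1501] tool_rot: [3.121, -0.355, 0.0] contact_force: [0.5, -0.0, 0.5] opening: 0.0852 grip_force: 0.0 t: 18.88 tool_pos: [0.4821, 0.3305, 0.2531] tool_rot: [-3.12, 0.354, -0.004] contact_force: [-0.5, -0.3, 0.1] opening: 0.0855 grip_force: 0.0 side [362 208  18  18 263] [370.40304183 216.50570342]
side [117 276   8  19  77] [120.54545455 284.72727273]
side [154 293  32  42 903] [169.87153931 313.93909192]
t 18.9833 pos [0.4812 0.3301 0.2506] q [ 0.4737 -0.0676  1.6588  0.      1.551   2.2707] F [-0.2339  0.5574 -0.9359] grip 0.0 0.08582904489725766
shift mm [137.7156 495.4168   0.7375] shift after turn [384.5655 341.3399   0.6203] turn [0.0005 0.0004 0.5737]
```

The muffs did not move on release, so they are hanging. Next I'll measure the uncovered plate.

```bash
python3 - <<'E'
from h import *
import cv2
B=cv2.imread("pics/hung_top.png")
h=cv2.cvtColor(B,cv2.COLOR_BGR2HSV)
m=cv2.inRange(h,(65,25,20),(100,255,255));m[:150]=0;m[225:]=0;m[:,:238]=0;m[:,313:]=0
cs=max(cv2.findContours(m,0,cv2.CHAIN_APPROX_NONE)[0],key=cv2.contourArea)
w=np.array([atz("top",p[0],.009)[:2] for p in cs],np.float32)
r=cv2.minAreaRect(w);print(r,cv2.contourArea(cs));print(cv2.boxPoints(r))
x=np.array([np.cos(-.8),np.sin(-.8)])
M=np.array([w@x,w@[-x[1],x[0]]]);print(len(w))
c=np.array(r[0])
for i in range(60,90):pass
for y in range(155,215,1):print(''.join('#' if v else '.' for v in m[y,255:300])) if m[y].any() else 0
E
```

```text
((0.5034909248352051, -0.18154864013195038), (0.046505607664585114, 0.10224197804927826), 43.28407287597656) 249.0
[[ 0.45151436 -0.16027693]
 [ 0.5216131  -0.23470534]
 [ 0.5554675  -0.20282035]
 [ 0.48536873 -0.12839194]]
52
.........................#..#................
........................######...............
.......................########..............
......................##########.............
.....................############............
....................##############...........
...................################..........
..................################...........
.................################............
................################.............
...............###############...............
..............###############................
.............###############.................
...........################..................
..........################...................
.........################....................
.........###############.....................
..........#############......................
...........###########.......................
............#########........................
.............#######.........................
..............######.........................
...............####..........................
................##...........................
```

```bash
python3 -m crank '[[0,0,0,0,0,0.03,1],[0,0,0,0,0,0.06,1],[0,0,0,0,0,0.07,1],[0,0,0,0,0,0.07,1],[0,0,0,0,0,0.07,1],[0,0,0,0,0,0.07,1],[0,0,0,0,0,0.07,1],[0,0,0,0,0,0.07,1],[0,0,0,0,0,0.05,1],[0,0,0,0,0,0.024,1]]' | tr '\n' ' '
python3 -c "
from h import *
go([.5038,-.1825,.25],-.81-np.pi/2)"
```

```text
t: 19.82 tool_pos: [0.4808, 0.3299, 0.2494] tool_rot: [2.884, -1.24, -0.003] contact_force: [0.4, 0.4, -0.6] opening: 0.0854 grip_force: 0.0 t 19.8167 pos [0.4808 0.3299 0.2494] q [ 0.4737 -0.0668  1.66    0.      1.5511  2.8565] F [ 0.4228  0.4369 -0.6042] grip 0.0 0.08544690942470691
shift mm [387.6263 335.8321  -0.0001] shift after turn [386.9528 336.6075  -0.5724] turn [ 0.0026  0.0008 -0.002 ]
```

```bash
python3 -m crank '[[10,8.5,0,0,0,0,1],[22,19,0,0,0,0,1],[22,19,0,0,0,0,1],[22,19,0,0,0,0,1],[22,19,0,0,0,0,1],[22,19,0,0,0,0,1],[22,19,0,0,0,0,1],[22,19,0,0,0,0,1],[22,19,0,0,0,0,1],[22,19,0,0,0,0,1]]' | tr '\n' ' '
python3 -m crank '[[22,19,0,0,0,0,1],[22,19,0,0,0,0,1],[22,19,0,0,0,0,1],[22,19,0,0,0,0,1],[22,19,0,0,0,0,1],[22,19,0,0,0,0,1],[22,19,0,0,0,0,1],[16,15,0,0,0,0,1],[7,7,0,0,0,0,1],[2,2,0,0,0,0,1]]' | tr '\n' ' '
python3 -c "
from h import *
go([.5038,-.1825,-.010],-.81-np.pi/2)"
```

```text
t: 20.65 tool_pos: [0.494, 0.0537, 0.2506] tool_rot: [2.887, -1.237, -0.001] contact_force: [0.3, -0.1, 0.2] opening: 0.0853 grip_force: 0.0 t: 21.48 tool_pos: [0.5036, -0.1838, 0.2505] tool_rot: [2.886, -1.241, -0.002] contact_force: [0.6, -0.3, 0.1] opening: 0.0854 grip_force: 0.0 t 21.4833 pos [ 0.5036 -0.1838  0.2505] q [-0.4887 -0.1829  1.7642 -0.0002  1.5615  1.8944] F [ 0.6215 -0.2742  0.0881] grip 0.0 0.08535002802927907
shift mm [ -0.5099  -1.1978 260.4957] shift after turn [ -0.7879  -1.0466 260.4957] turn [ 0.0006  0.0011 -0.0023]
```

```bash
python3 -m crank '[[-0.8,-1,10,0,0,0,1],[0,0,25,0,0,0,1],[0,0,32,0,0,0,1],[0,0,35,0,0,0,1],[0,0,35,0,0,0,1],[0,0,35,0,0,0,1],[0,0,33,0,0,0,1],[0,0,23,0,0,0,1],[0,0,12,0,0,0,1],[0,0,4,0,0,0,1]]' | tr '\n' ' '
python3 -m crank '[[0,0,3,0,0,0,1],[0,0,3,0,0,0,1],[0,0,3,0,0,0,1],[0,0,3,0,0,0,1],[0,0,3,0,0,0,1],[0,0,3,0,0,0,1],[0,0,2,0,0,0,1],[0,0,0,0,0,0,1],[0,0,0,0,0,0,1],[0,0,0,0,0,0,1]]' | tr '\n' ' '
```

```text
t: 22.32 tool_pos: [0.5024, -0.1785, 0.004] tool_rot: [-2.888, 1.235, 0.009] contact_force: [0.0, -0.4, 0.8] opening: 0.0857 grip_force: 0.0 t: 23.15 tool_pos: [0.5047, -0.1809, -0.0128] tool_rot: [-2.887, 1.238, -0.0] contact_force: [-1.3, -0.0, 0.1] opening: 0.0853 grip_force: 0.0
```

```bash
python3 -m crank '[[0,0,1.5,0,0,0,1],[0,0,1.5,0,0,0,1],[0,0,1.5,0,0,0,1],[0,0,1.5,0,0,0,1],[0,0,0,0,0,0,1],[0,0,0,0,0,0,1],[0,0,0,0,0,0,1],[0,0,0,0,0,0,1],[0,0,0,0,0,0,1],[0,0,0,0,0,0,1]]' | tr '\n' ' '
```

```text
t: 23.98 tool_pos: [0.5047, -0.1809, -0.0188] tool_rot: [2.887, -1.238, 0.0] contact_force: [-0.2, 0.3, -0.5] opening: 0.0857 grip_force: 0.0
```

```bash
python3 -m crank '[[0.5,1,1,0,0,0,1],[0,0,1,0,0,0,1],[0,0,1,0,0,0,1],[0,0,1,0,0,0,1],[0,0,1,0,0,0,1],[0,0,0,0,0,0,1],[0,0,0,0,0,0,1],[0,0,0,0,0,0,1],[0,0,0,0,0,0,1],[0,0,0,0,0,0,1]]' | tr '\n' ' '
```

```text
t: 24.82 tool_pos: [0.5043, -0.1819, -0.0238] tool_rot: [-2.887, 1.238, -0.0] contact_force: [-0.2, 0.5, -0.5] opening: 0.0851 grip_force: 0.0
```

```bash
python3 -m crank '[[0,0,1,0,0,0,1],[0,0,1,0,0,0,1],[0,0,1,0,0,0,1],[0,0,1,0,0,0,1],[0,0,0,0,0,0,1],[0,0,0,0,0,0,1],[0,0,0,0,0,0,1],[0,0,0,0,0,0,1],[0,0,0,0,0,0,1],[0,0,0,0,0,0,1]]' | tr '\n' ' '
```

```text
t: 25.65 tool_pos: [0.5043, -0.1819, -0.0279] tool_rot: [2.887, -1.238, 0.0] contact_force: [0.8, 0.8, 1.2] opening: 0.0853 grip_force: 0.0
```

```bash
for i in 1 2; do python3 -m crank '[[0,0,0.5,0,0,0,1],[0,0,0.5,0,0,0,1],[0,0,0.5,0,0,0,1],[0,0,0,0,0,0,1],[0,0,0,0,0,0,1],[0,0,0,0,0,0,1],[0,0,0,0,0,0,1],[0,0,0,0,0,0,1],[0,0,0,0,0,0,1],[0,0,0,0,0,0,1]]' | tr '\n' ' '; done
```

```text
t: 26.48 tool_pos: [0.5042, -0.1819, -0.0294] tool_rot: [-2.887, 1.238, 0.0] contact_force: [0.0, -0.7, 0.1] opening: 0.0855 grip_force: 0.0 t: 27.32 tool_pos: [0.5042, -0.1819, -0.0309] tool_rot: [2.887, -1.238, 0.0] contact_force: [0.7, 0.0, 0.0] opening: 0.0853 grip_force: 0.0
```

```bash
for i in 1 2; do python3 -m crank '[[0,0,1,0,0,0,1],[0,0,1,0,0,0,1],[0,0,0,0,0,0,1],[0,0,0,0,0,0,1],[0,0,0,0,0,0,1],[0,0,0,0,0,0,1],[0,0,0,0,0,0,1],[0,0,0,0,0,0,1],[0,0,0,0,0,0,1],[0,0,0,0,0,0,1]]' | tr '\n' ' '; done
```

```text
t: 28.15 tool_pos: [0.5042, -0.1819, -0.0329] tool_rot: [-2.887, 1.238, -0.0] contact_force: [0.1, -0.4, -0.3] opening: 0.0854 grip_force: 0.0 t: 28.98 tool_pos: [0.5042, -0.1819, -0.0349] tool_rot: [2.887, -1.238, 0.0] contact_force: [-0.4, 0.5, -0.2] opening: 0.0853 grip_force: 0.0
```

```bash
python3 -m crank '[[0,0,-3,0,0,0,1],[0,0,-4,0,0,0,1],[0,0,0,0,0,0,0.6],[0,0,0,0,0,0,0.4],[0,0,0,0,0,0,0.2],[0,0,0,0,0,0,0],[0,0,0,0,0,0,-1],[0,0,0,0,0,0,-1],[0,0,0,0,0,0,-1],[0,0,0,0,0,0,-1]]' 50 | tr '\n' ' '
```

```text
t: 29.82 tool_pos: [0.506, -0.183, -0.025] tool_rot: [2.887, -1.238, 0.005] contact_force: [-2.9, 1.7, 13.1] opening: 0.0489 grip_force: 56.7
```

Gripped the plate at 49 mm. I'll lift and check.

```bash
python3 -m crank '[[0,0,-3,0,0,0,-1],[0,0,-10,0,0,0,-1],[0,0,-20,0,0,0,-1],[0,0,-28,0,0,0,-1],[0,0,-30,0,0,0,-1],[0,0,-30,0,0,0,-1],[0,0,-30,0,0,0,-1],[0,0,-30,0,0,0,-1],[0,0,-25,0,0,0,-1],[0,0,-15,0,0,0,-1]]' | tr '\n' ' '
python3 - <<'E'
from h import *
go([.50,-.15,.21],-np.pi/2)
go([.50,-.15,.21],-np.pi/2,.70)
E
```

```text
t: 30.65 tool_pos: [0.5051, -0.1823, 0.197] tool_rot: [2.887, -1.238, 0.007] contact_force: [0.4, 0.9, -1.6] opening: 0.049 grip_force: 52.0 t 30.65 pos [ 0.5051 -0.1823  0.197 ] q [-0.4851 -0.1565  1.8296  0.      1.4641  1.8958] F [ 0.3823  0.9387 -1.6396] grip 51.97274565696716 0.0490100695564562
shift mm [-26.8676 -18.6119 -13.059 ] shift after turn [ -5.0936 -32.3198 -12.9729] turn [ 0.0003 -0.0046 -0.8101]
t 30.65 pos [ 0.5051 -0.1823  0.197 ] q [-0.4851 -0.1565  1.8296  0.      1.4641  1.8958] F [ 0.3823  0.9387 -1.6396] grip 51.97274565696716 0.0490100695564562
shift mm [-26.8676 -18.6119 -13.059 ] shift after turn [  4.4616 -32.3198 -13.2036] turn [ 0.2835  0.6561 -0.7757]
```

```bash
python3 -m crank '[[0,0,-2,0,0,-0.04,-1],[0,0,-3,0,0,-0.08,-1],[0,0,-3,0,0,-0.09,-1],[0,0,-3,0,0,-0.09,-1],[0,0,-3,0,0,-0.09,-1],[0,0,-3,0,0,-0.09,-1],[0,0,-3,0,0,-0.09,-1],[0,0,-2,0,0,-0.09,-1],[0,0,0,0,0,-0.09,-1],[0,0,0,0,0,-0.06,-1]]' | tr '\n' ' '
python3 -m crank '[[0,0,0,0,0.04,0,-1],[0,0,0,0,0.07,0,-1],[0,0,0,0,0.08,0,-1],[0,0,0,0,0.08,0,-1],[0,0,0,0,0.08,0,-1],[0,0,0,0,0.08,0,-1],[0,0,0,0,0.08,0,-1],[0,0,0,0,0.08,0,-1],[0,0,0,0,0.07,0,-1],[0,0,0,0,0.04,0,-1]]' | tr '\n' ' '
python3 -m crank '[[0,0,0,0,0,0,-1],[0,0,0,0,0,0,-1],[0,0,0,0,0,0,-1],[0,0,0,0,0,0,-1],[0,0,0,0,0,0,-1],[0,0,0,0,0,0,-1],[0,0,0,0,0,0,-1],[0,0,0,0,0,0,-1],[0,0,0,0,0,0,-1],[0,0,0,0,0,0,-1]]' | tr '\n' ' '
python3 - <<'E'
from h import *
from station import get_image,ctrl
import cv2
R=Ro.from_rotvec(ctrl.get_obs()["tool_rot"]).as_matrix();print(R)
go([.50,-.15,.21],-np.pi/2,.70)
B=get_image("side")[:,:,::-1];cv2.imwrite("pics/fin_full.png",B)
A=B[60:210,170:320];C=B[170:380,60:270]
c=np.zeros((420,800,3),np.uint8);c[:400,:400]=cv2.resize(A,(400,400),interpolation=2);c[:400,400:]=cv2.resize(C,(400,400),interpolation=2);cv2.imwrite("pics/fin.png",c)
E
```

```text
t: 31.48 tool_pos: [0.5038, -0.1817, 0.2151] tool_rot: [-3.141, -0.006, 0.001] contact_force: [0.1, 0.1, -0.7] opening: 0.0493 grip_force: 52.0 t: 32.32 tool_pos: [0.5029, -0.1813, 0.2134] tool_rot: [-2.95, 0.001, -1.078] contact_force: [-0.7, 0.1, -1.0] opening: 0.0494 grip_force: 52.0 t: 33.15 tool_pos: [0.5042, -0.1819, 0.2151] tool_rot: [-2.951, 0.0, -1.077] contact_force: [-0.4, -0.1, -0.8] opening: 0.049 grip_force: 52.0 [[ 7.64965522e-01 -5.67533366e-05  6.44071228e-01]
 [-8.53763705e-05 -9.99999996e-01  1.32852441e-05]
 [ 6.44071225e-01 -6.51512175e-05 -7.64965524e-01]]
t 33.15 pos [ 0.5042 -0.1819  0.2151] q [-0.7424 -0.635   2.2675  0.5353  1.0229  0.6593] F [-0.4216 -0.1453 -0.839 ] grip 51.96625292301178 0.049036687770163505
shift mm [ -6.5074 -31.8787   1.1428] shift after turn [ -6.5049 -31.8793   1.1411] turn [-0.      0.0002 -0.0001]
```

View pics/fin.png

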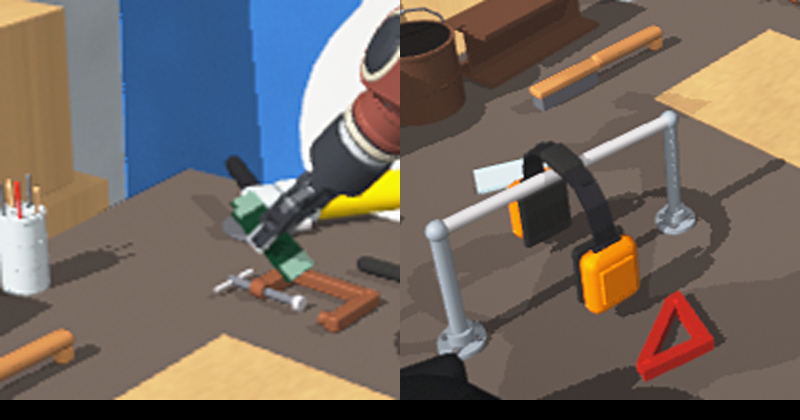

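The last picture shows the plate held at (265,235) with its notched end up and pointing away. The muffs hang on the bar with a cup on each side. I'm handing in.

```bash
python3 -c "
from station import ctrl
print(ctrl.finish_job())"
```

```text
the job is handed in; nothing more can be done
None
```

I hung the ear defenders on the rail, then handed the job in with the plate gripped at its middle about 25 cm up, notched label end pointing away and raised about 40°; the hand-in returned no verdict.

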